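Fetch the little glass bowl from between the jug and the bottle in the dish rack

ROBOT

A 6-joint arm with a two-finger parallel gripper is mounted at the origin on the work surface. World frame = base frame: x ahead of the robot, y to its left, z up, the work surface at z = 0. Lengths are in mm, angles in rad, forces in N, time in s.
With the tool pointing down it reaches from about 275 to 750 mm from the base axis. Payload 10.2 kg.
Tool frame: the origin (TCP) lies between the finger pads; the fingertips stand 19 mm ahead of it and the grasp point (between the pads) is the TCP (tip_reach is the distance from the TCP to the fingertips, in mm); z points along the fingers, y is the line along which they close (so a half turn about z gives the same grasp; the last joint's range is limited). The gripper opens to 88 mm and grips with 3 to 60 N. Pads are 18 mm wide; open, the fingers measure 123 mm over their backs; the gripper's body (75 mm by 187 mm) begins 45 mm behind the grasp point.
Start: joints at [-1.366, 0.313, 1.498, -0, 1.331, -0.223], TCP at [217.795, -477.699, 257.72] pointing down, gripper open.
Joint ranges: [-2.94, 2.94], [-0.97, 2.17], [0.19, 2.56], [-1.23, 4.37], [0.02, 3.11], [-2.88, 2.88]. Speed limits (rad/s): [2.39, 2.39, 3.01, 3.14, 3.14, 3.14].

INTERFACE

Orientations are given as a unit quaternion [w, x, y, z].
In Python, from station import observe, grab_frame, hand_in, tip_reach gives the robot as it stands.
- The arm moves only by the tool play_rows, never from a script. Its argument "targets" is one flat list of numbers, 6 for each row, row after row: the shift along the tool's x, y, z in mm, then the turn, a rotation vector about the tool's x, y, z in degrees. In form: [x, y, z, ax, ay, az, x, y, z, ax, ay, az, ...]. A call has 1 to 20 rows; each row is the pose to reach, as a shift and turn from the pose commanded when the call began, along the tool's axes at that moment; what a row does not reach only later rows make up. A row lasts 1/8 s, in which the tool goes at most 62.5 mm and 10.7 degrees, less where a joint would pass 70% of its speed; a pose out of reach is approached as far as the arm can. A call with a gripper value outside its range is refused whole. "claw" is the closure, from 0 (fully open) to 1 (shut), set as the call begins (left out, the last holds). The fingers move at their own pace and stop on an object; the grip force is fixed at half the most. Time passes only in rows, so rows that repeat a pose let the fingers close. It gives the time, the measured TCP pose, the force, the opening and the grip force at its end, in the units of the state.
- observe(): the state, without advancing time (a new reading comes with each control period).
- grab_frame(name): name is "side" or "top"; returns a dict with "img" (480x640x3 uint8, red, green, blue), "z_map" (480x640 float32, mm along the optical axis (not along the pixel's ray), 0 where there is no reading), "fx", "fy", "cx", "cy" (pixels), "distortion" ([k1, k2, p1, p2, k3] as OpenCV has them; the pictures are not rectified), "R" (3x3) and "t" (3): a world point X has camera coordinates R X + t. Camera axes: x right, y down, z forward; pixel columns grow to the right and rows downward; lengths in mm; the calibration is good to about 2 mm. A picture is of the moment at which its call begins.
- hand_in(): hands the job in; it is judged then, once.
The state is a dict: "clock": time; "qpos": joint angles; "qd": joint speeds; "effort": joint torques, N m; "ee_pos": TCP position; "ee_rot": TCP orientation; "ft_force": force on the tool from outside, world axes, zero at the start; "moment": the same for the moment, N m; "width": finger opening in mm; "grip_force": force on a finger pad.
Only numpy, scipy, OpenCV 4.12 (cv2) and the standard library are available. Lean on these libraries where they do the work, as an engineer would, in place of code of your own. Each camera call takes 0.05 s, during which the arm holds its last target. There are 200 camera calls.

TASK

The little amber glass bowl is hemmed in between the white jug and the red-capped bottle in the front channel of the dish rack. First stand both the jug and the bottle upright on the green drying mat, then lift the bowl out and set it upright in the middle of the blue plate lying on the ledge, and finally put the jug and the bottle back in the rack, each standing exactly where it stood before. Set each down gently, without dropping or tipping it, and leave the tumbler, the mug and the soap dispenser where they are.

Things in the scene. Friction and masses are not known exactly. Their poses are not given: they have to be found in the camera images.
- jug_mid (a point): White ceramic jug, upright, 140 mm high, round: 64 mm across to 75 mm above the foot, 60 mm from 95 mm up to the open rim. Loop handle on its -x side, 74 to 122 mm up, reaching 65 mm from the axis, at first out over the rack's front wall. 0.24-0.44 kg. Point: on its axis 70 mm above the foot, z up. Stands in the rack's channel on either side of the bowl; that spot is also its target.
- bottle_mid (a point): Empty clear plastic bottle, yellow band, red twist cap, upright, 170 mm high: 60 mm across to 104 mm above the foot, then narrowing to a 23 mm neck; cap 28 mm across, the top 18 mm. 40-80 g. Point: on its axis 85 mm above the foot, z up. Stands in the rack's channel on the other side of the bowl from the jug; that spot is also its target.
- bowl_mid (a point): Small amber glass bowl, open side up, 42 mm high: foot 48 mm across, 68 mm across and straight-sided from 22 mm above the foot to the rim, wall 4 mm. 0.11-0.18 kg. Point: on its axis 21 mm above the foot, z up. Stands in the rack's channel between jug and bottle, 10 to 16 mm from each and about 13 mm from the channel walls, too tight for fingers.
- rack: Grey plastic dish rack, fixed. Origin on the ledge under the middle of its front channel; x to the rack's back, y along the channel, z up. Channel: y -216 to 216 mm, 94 mm wide (x -47 to 47), floor 14 mm up, walls 60 mm. Plate section behind it, x to 257, walls 100 mm: standing plates to 185 mm high (x from 70, y -200 to -120), cutlery basket with forks to 200 mm (x from 78, y 120 to 210).
- mat: Sage-green flat drying mat on the ledge, fixed, 140 mm (x) by 250 mm (y), 5 mm thick: side area for the jug and the bottle. Origin in the middle of its underside, on the ledge; y along its long side. Lies left or right, in front of the rack.
- plate: Blue ceramic plate lying on the ledge, fixed, 160 mm across, rim 18 mm high, flat inside (5 mm above the ledge) to 50 mm from its middle: the bowl's target. Origin in the middle of its underside, on the ledge. On the other side from the mat. The plates standing in the rack are white.
- tumbler: Green glass tumbler, a bystander, 85 mm high, 64 mm across, standing on the ledge between mat and plate; origin in the middle of its foot. Leave it.
- mug: Terracotta-coloured mug, a bystander, 92 mm high, 80 mm across plus a handle, standing on the ledge beside one end of the rack; origin in the middle of its foot. Leave it.
- soap: White pump soap dispenser with a steel pump, a bystander, 185 mm high, 68 mm across, standing on the ledge beside the other end of the rack; origin in the middle of its foot. Leave it.
Things that resemble listed ones, but are neither listed nor needed, are in the scene too. There is more than one size of the part that bears bowl_mid; the job needs the smaller.

How it is judged:
By the outcome, as a careful person would: the job done as asked, in the order asked, and still so for the second after the job is handed in, with the robot touching nothing.
It also fails if it takes over 106 s, if anything falls off the work surface, if the arm or the gripper's body presses on something with over 40 N, if the wrist force passes 120 N, or if a joint passes its speed limit or range.

## Working session

There is one attempt and no reset: what is moved stays moved. The work goes in short steps, Python scripts to look and compute and a tool call to move; the robot and the scene stay as the last step left them, time stands still between calls to the robot, and variables do not carry over. Pictures are saved under pics/ and viewed, at most 14 in all, crops included, and the job is handed in when it is done.

Besides the shell and the picture viewer there is one more tool, called after "Call:" as name(argument=value, ...) on one line, values as JSON. play_rows: Moves the arm, as the interface text tells. Its arguments: {"type":"object","properties":{"targets":{"type":"array","items":{"type":"number"}},"claw":{"type":"number"}},"required":["targets"]}

```bash
mkdir -p pics; ls
cat > h.py <<'E'
import numpy as np, cv2
from station import observe, grab_frame, hand_in, tip_reach
def save(f,name,crop=None,s=1):
    im=f['img']
    if crop: x0,y0,x1,y1=crop; im=im[y0:y1,x0:x1]
    im=cv2.resize(im,None,fx=s,fy=s,interpolation=cv2.INTER_CUBIC)
    cv2.imwrite('pics/'+name+'.png',im[:,:,::-1])
def cloud(f):
    K=np.array([[f['fx'],0,f['cx']],[0,f['fy'],f['cy']],[0,0,1.]])
    v,u=np.mgrid[0:480,0:640]
    p=cv2.undistortPoints(np.stack([u,v],-1).reshape(-1,1,2).astype(np.float64),K,np.array(f['distortion'],float)).reshape(480,640,2)
    z=f['z_map'].astype(float)
    c=np.dstack([p[...,0]*z,p[...,1]*z,z])
    X=(c-np.array(f['t']))@np.array(f['R'])
    X[z<=0]=np.nan
    return X
E
python3 - <<'E'
from h import *
s=observe(); print(s, tip_reach)
for n in('side','top'):
    f=grab_frame(n); save(f,n+'0'); np.save(n+'0.npy',cloud(f)); 
    R=np.array(f['R']);print(n,-R.T@f['t'],R[2])
E
```

```text
pics
{'clock': 0.0, 'qpos': array([-1.36639069e+00,  3.13471722e-01,  1.49845139e+00,  3.18451833e-05,
        1.33102980e+00, -2.23422416e-01]), 'qd': array([-0.00114587,  0.00061608,  0.0009953 ,  0.00107114, -0.00109075,
        0.00050273]), 'effort': array([ 1.55923317e-03, -4.02208900e+01, -2.52274346e+01,  6.95350114e-02,
        3.52917099e-02, -9.36849506e-05]), 'ee_pos': array([ 217.75660828, -477.45463108,  257.14456358]), 'ee_rot': array([-6.79951319e-04,  9.77208086e-01,  2.12282580e-01,  2.19306607e-05]), 'ft_force': array([-0.80528212,  0.12260775,  0.01314836]), 'moment': array([ 0.02124194, -0.07638588, -0.00467626]), 'grip_force': 0.0, 'width': 87.83035013916485} 19.0
side [-138.52104504  837.39431851 1079.34284826] [ 0.48466354 -0.56209838 -0.67018406]
top [ 416.06715917   12.11617901 1272.00080927] [ 0.13485278 -0.02034176 -0.99065682]
```

View pics/top0.png

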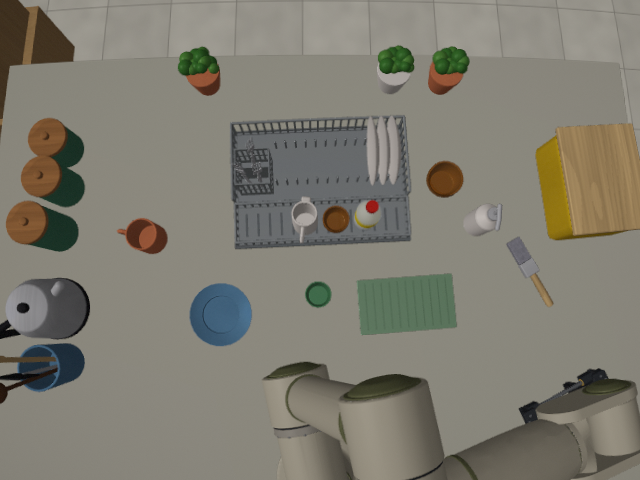

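View pics/side0.png

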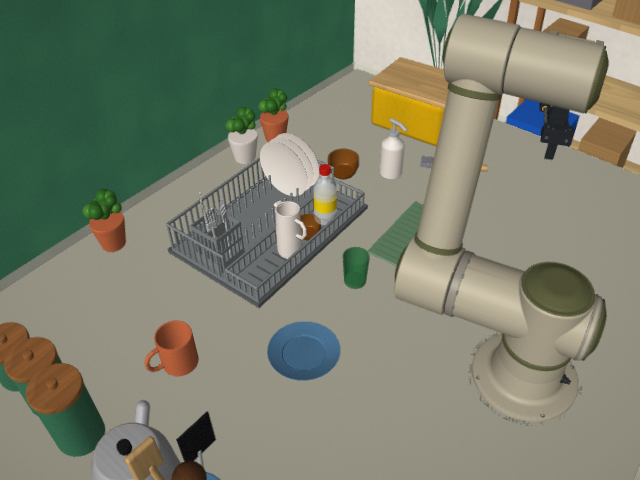

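Top view: the small amber bowl in the channel is at (336,219). The larger amber bowl at (445,180) is outside the rack, so it is the lookalike. The jug is at (304,215), bottle cap (372,207), mat (407,304), plate (221,314), tumbler (318,294), soap (485,218) and mug (145,236). I choose the bowl at (336,219) and will check it in a crop while measuring.

```bash
cat > m.py <<'E'
from h import *
from scipy.optimize import least_squares
f=grab_frame('top'); X=cloud(f); g=grab_frame('side'); Y=cloud(g)
save(f,'crop1',(225,100,465,260),3.3)
def st(n,A,m):
    P=A[m]; print(n,len(P),'mean',P.mean(0).round(1),'min',P.min(0).round(1),'max',P.max(0).round(1))
    return P
def box(A,u0,v0,u1,v1,z0,z1):
    m=np.zeros(A.shape[:2],bool); m[v0:v1,u0:u1]=1
    return m&(A[...,2]>z0)&(A[...,2]<z1)
def fit(P,r):
    s=least_squares(lambda c:np.hypot(*(P[:,:2]-c).T)-r,P[:,:2].mean(0),loss='soft_l1',f_scale=2); return s.x.round(1),np.abs(s.fun).mean().round(2)
P=st('jug rim',X,box(X,285,195,322,245,146,170)); print(P[::6].round(0).tolist()[:40])
P=st('cap',X,box(X,355,190,385,225,175,200))
P=st('bowl rim',X,box(X,320,203,353,236,48,64)); print(fit(P,32))
hsv=cv2.cvtColor(f['img'],cv2.COLOR_RGB2HSV); H=hsv[...,0];S=hsv[...,1]
for n,m in(('mat',(H>50)&(H<85)&(S>60)&box(X,345,265,470,345,0,15)),('plate',(H>95)&(H<120)&(S>90)&box(X,180,275,260,355,0,30)),('tumb',box(X,300,278,335,312,70,95))):
    P=st(n,X,m); print(cv2.minAreaRect(P[:,:2].astype(np.float32)))
# side view cylinder fits
hs=cv2.cvtColor(g['img'],cv2.COLOR_RGB2HSV)
P=st('jug side',Y,box(Y,270,195,312,265,80,88)); print(fit(P,32))
for z in range(60,160,15):
    m=box(Y,270,195,300,265,z,z+15); 
    if m.sum()>5: print(z,fit(Y[m],32 if z<80 else 30))
m=box(Y,308,170,345,230,70,116); P=st('bottle side',Y,m); print(fit(P,30))
st('cap side',Y,box(Y,315,160,335,180,165,190))
P=st('rack',X,box(X,225,110,420,255,52,66)); print(cv2.minAreaRect(P[:,:2].astype(np.float32)))
m=box(X,225,225,420,255,50,70);Q=X[m];
E
python3 m.py
```

```text
jug rim 199 mean [642.4  34.7 153.5] min [592.8   7.6 146. ] max [675.   63.1 160.6]
[[675.0, 40.0, 149.0], [674.0, 26.0, 153.0], [672.0, 31.0, 150.0], [669.0, 37.0, 154.0], [669.0, 24.0, 154.0], [667.0, 33.0, 153.0], [665.0, 42.0, 151.0], [664.0, 28.0, 154.0], [661.0, 42.0, 157.0], [662.0, 26.0, 155.0], [660.0, 45.0, 151.0], [660.0, 31.0, 150.0], [658.0, 54.0, 153.0], [658.0, 24.0, 149.0], [655.0, 51.0, 153.0], [653.0, 56.0, 153.0], [650.0, 56.0, 155.0], [649.0, 56.0, 147.0], [645.0, 10.0, 156.0], [641.0, 61.0, 155.0], [636.0, 63.0, 157.0], [631.0, 63.0, 155.0], [629.0, 8.0, 152.0], [624.0, 61.0, 155.0], [622.0, 10.0, 154.0], [618.0, 56.0, 153.0], [615.0, 15.0, 153.0], [612.0, 22.0, 157.0], [610.0, 49.0, 156.0], [610.0, 19.0, 153.0], [608.0, 40.0, 155.0], [607.0, 26.0, 158.0], [606.0, 38.0, 151.0], [593.0, 38.0, 147.0]]
cap 116 mean [ 642.9 -118.9  183.9] min [ 630.6 -133.3  175.4] max [ 654.4 -105.6  189. ]
bowl rim 159 mean [639.7 -43.4  55.8] min [595.3 -81.8  48. ] max [673.8 -10.   61.8]
(array([639.1, -42.2]), np.float64(1.79))
mat 29 mean [ 437.4 -268.2    6.2] min [ 377.4 -3
[... 678 characters left out ...]
(13.53))
75 (array([634.8,  34.4]), np.float64(1.83))
90 (array([633.7,  35.3]), np.float64(2.14))
105 (array([634.4,  34.9]), np.float64(1.89))
120 (array([632.5,  35.4]), np.float64(2.47))
135 (array([633.2,  36.4]), np.float64(2.86))
150 (array([634.7,  36.5]), np.float64(2.97))
bottle side 452 mean [ 656.2 -123.2   91.3] min [ 610.2 -224.4   70. ] max [747.3 -85.6 115.8]
(array([ 646.7, -121.2]), np.float64(21.12))
cap side 127 mean [ 640.7 -115.9  178.7] min [ 627.8 -135.7  165.8] max [ 657.5 -102.7  189.3]
rack 1877 mean [693.3 -21.3  59.3] min [ 579.6 -231.1   52. ] max [893.1 220.3  66. ]
((737.4317626953125, -3.79248046875), (301.88360595703125, 443.79443359375), 2.2130141258239746)
```

View pics/crop1.png

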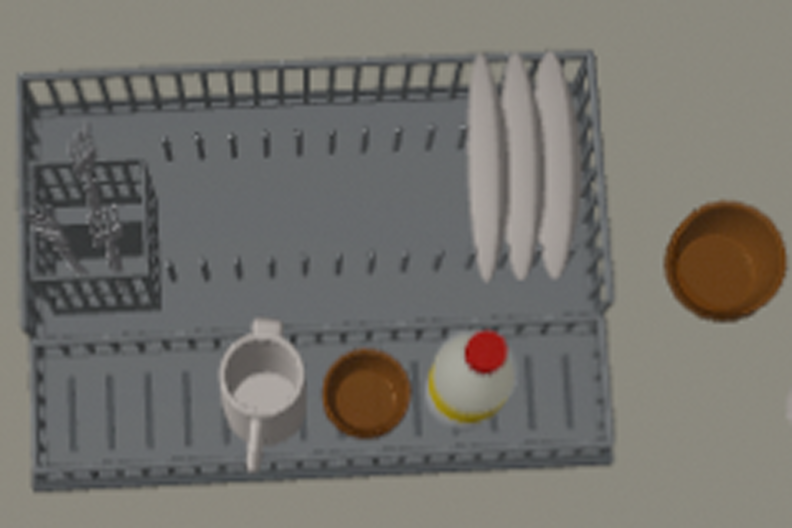

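The crop confirms the choice: the small amber bowl sits in the channel between the white jug (handle towards -x) and the red-capped bottle, and the bigger bowl is outside at right. Gaps from the measurements are about 12 mm (jug to bowl) and 13 mm (bowl to bottle), which matches the description. Next I refine the mat, rack yaw and cap.

```bash
cat > m2.py <<'E'
from h import *
f=grab_frame('top'); X=cloud(f)
K=np.array([[f['fx'],0,f['cx']],[0,f['fy'],f['cy']],[0,0,1.]]);D=np.array(f['distortion'],float);R=np.array(f['R']);t=np.array(f['t'])
def onz(uv,z):
    p=cv2.undistortPoints(np.array(uv,float).reshape(-1,1,2),K,D).reshape(-1,2)
    d=np.c_[p,np.ones(len(p))]@R; o=-R.T@t
    return o+d*((z-o[2])/d[:,2])[:,None]
img=f['img'].astype(int); r,g,b=img[...,0],img[...,1],img[...,2]
m=np.zeros((480,640),np.uint8); sl=(slice(265,345),slice(345,470)); m[sl]=((g-r>20))[sl]
c=max(cv2.findContours(m,0,2)[0],key=cv2.contourArea)
print('mat',cv2.minAreaRect(onz(c,5)[:,:2].astype(np.float32)))
m[:]=0; m[190:225,355:390]=((r>120)&(g<60))[190:225,355:390]
c=max(cv2.findContours(m,0,2)[0],key=cv2.contourArea)
print('cap',cv2.minEnclosingCircle(onz(c,184)[:,:2].astype(np.float32)))
m[:]=0; m[200:240,318:355]=((r-b>40))[200:240,318:355]
c=max(cv2.findContours(m,0,2)[0],key=cv2.contourArea)
print('bowl',cv2.minEnclosingCircle(onz(c,56)[:,:2].astype(np.float32)))
# rack floor/walls: front-wall top and back-wall
P=X[215:260,225:420].reshape(-1,3); P=P[(P[:,2]>50)&(P[:,2]<66)&(P[:,0]<605)]
for lo in (0,):
    k=np.polyfit(P[:,1],P[:,0],1); q=np.abs(P[:,0]-np.polyval(k,P[:,1]))<8; k=np.polyfit(P[q,1],P[q,0],1); print('front wall x=',k, 'yaw',-np.degrees(np.arctan(k[0])),q.sum())
P=X[105:260,225:420].reshape(-1,3);P=P[(P[:,2]>40)]
print(np.percentile(P[:,1],[.5,99.5]),np.percentile(P[:,0],[.5,99.5]))
E
python3 m2.py
```

```text
mat ((423.68212890625, -222.7639923095703), (136.70956420898438, 246.6684112548828), 3.6407670974731445)
cap ((642.824951171875, -117.68867492675781), 14.381056785583496)
bowl ((637.2493286132812, -41.15274429321289), 33.872562408447266)
front wall x= [-3.71827132e-02  5.89580951e+02] yaw 2.1294315465510065 462
[-226.3629442   218.30551895] [580.63900367 891.37511778]
```

Call:
play_rows(targets=[592.5,-293.9,22.7,0,0,22,592.5,-293.9,22.7,0,0,22,592.5,-293.9,22.7,0,0,22,592.5,-293.9,22.7,0,0,22,592.5,-293.9,22.7,0,0,22,592.5,-293.9,22.7,0,0,22,592.5,-293.9,22.7,0,0,22,592.5,-293.9,22.7,0,0,22,592.5,-293.9,22.7,0,0,22,592.5,-293.9,22.7,0,0,22,592.5,-293.9,22.7,0,0,22,592.5,-293.9,22.7,0,0,22,592.5,-293.9,22.7,0,0,22,592.5,-293.9,22.7,0,0,22,592.5,-293.9,22.7,0,0,22,592.5,-293.9,22.7,0,0,22], claw=0)

```text
clock: 2.25
ee_pos: [634.8, 35.1, 235.3]
ee_rot: [0.0, 1.0, 0.022, 0.0]
ft_force: [-1.2, -0.4, -0.1]
width: 88.0
grip_force: 0.0
```

Call:
play_rows(targets=[0,0,30,0,0,0,0,0,60,0,0,0,0,0,85,0,0,0,0,0,105,0,0,0,0,0,110,0,0,0,0,0,110,0,0,0])

```text
clock: 3.0
ee_pos: [635.1, 35.4, 125.5]
ee_rot: [0.0, 1.0, 0.022, 0.0]
ft_force: [-0.8, -0.6, -0.6]
width: 88.1
grip_force: 0.0
```

Run:
```python
from h import *
f=grab_frame('side'); save(f,'s2',(150,120,450,320),2.6)
```

```text
(no output)
```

View pics/s2.png

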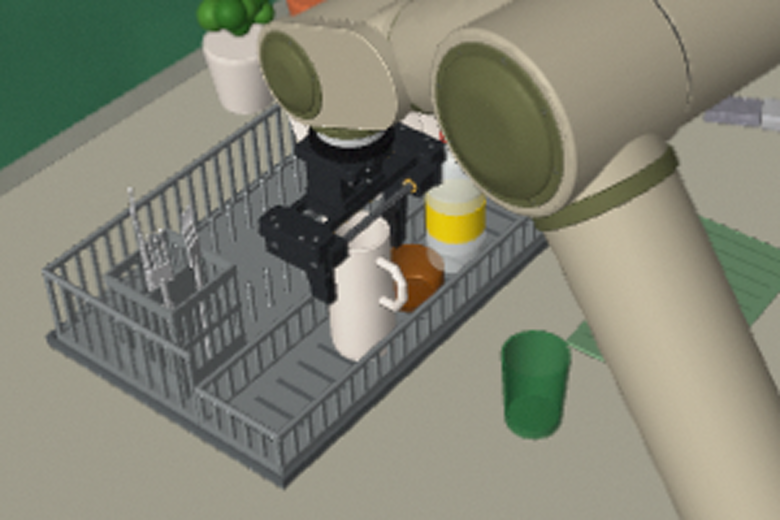

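The fingers straddle the jug's upper part (about (350,250) in the crop), clear of the bowl and the bottle. I'll close now.

Call:
play_rows(targets=[0,0,0,0,0,0,0,0,0,0,0,0,0,0,0,0,0,0,0,0,0,0,0,0,0,0,0,0,0,0,0,0,0,0,0,0], claw=1)

```text
clock: 3.8
ee_pos: [635.1, 35.4, 125.2]
ee_rot: [0.0, 1.0, 0.022, 0.0]
ft_force: [0.2, -1.2, 2.5]
width: 59.9
grip_force: 30.0
```

Call:
play_rows(targets=[0,0,-5,0,0,0,0,0,-20,0,0,0,0,0,-40,0,0,0,0,0,-60,0,0,0,0,0,-75,0,0,0,0,0,-80,0,0,0,-8,7,-80,0,0,0,-28,24,-80,0,0,0,-56,49,-80,0,0,0,-86,75,-80,0,0,0,-116,101,-80,0,0,0,-146,127,-80,0,0,0,-174,152,-80,0,0,0,-196,171,-80,0,0,0,-209,182,-80,0,0,0,-213.3,186.4,-80,0,0,0,-213.3,186.4,-80,0,0,0])

```text
clock: 5.92
ee_pos: [430.2, -159.9, 205.0]
ee_rot: [-0.0, 1.0, 0.022, 0.0]
ft_force: [0.5, -0.8, -3.0]
width: 60.1
grip_force: 30.0
```

Call:
play_rows(targets=[0,0,15,0,0,0,0,0,35,0,0,0,0,0,55,0,0,0,0,0,70,0,0,0,0,0,80,0,0,0,0,0,84,0,0,0,0,0,86,0,0,0,0,0,87.5,0,0,0,0,0,88.5,0,0,0,0,0,89,0,0,0,0,0,89,0,0,0])

```text
clock: 7.3
ee_pos: [430.2, -160.1, 116.3]
ee_rot: [0.0, 1.0, 0.022, 0.0]
ft_force: [0.2, -0.2, -1.1]
width: 59.9
grip_force: 30.0
```

Call:
play_rows(targets=[0,0,0.4,0,0,0,0,0,0.7,0,0,0,0,0,0.7,0,0,0])

```text
clock: 7.68
ee_pos: [430.4, -160.2, 116.2]
ee_rot: [0.0, 1.0, 0.022, 0.001]
ft_force: [-1.8, 1.0, 7.3]
width: 60.4
grip_force: 30.0
```

Call:
play_rows(targets=[0,0,0,0,0,0,0,0,0,0,0,0,0,0,0,0,0,0,0,0,0,0,0,0,0,0,0,0,0,0], claw=0)

```text
clock: 8.3
ee_pos: [430.0, -160.0, 115.3]
ee_rot: [-0.0, 1.0, 0.022, -0.0]
ft_force: [-1.2, 0.7, 0.6]
width: 88.1
grip_force: 0.0
```

Call:
play_rows(targets=[0,0,-20,0,0,0,0,0,-60,0,0,0,0,0,-110,0,0,0,0,0,-135,0,0,0,50,-8,-135,0,0,0,110,-17,-135,0,0,0,165,-25,-135,0,0,0,205,-31,-135,0,0,0,214.6,-32.2,-135,0,0,0,214.6,-32.2,-135,0,0,0,214.6,-32.2,-135,0,0,0])

```text
clock: 9.68
ee_pos: [642.2, -118.9, 250.7]
ee_rot: [0.0, 1.0, 0.022, -0.0]
ft_force: [-0.2, -0.1, -0.3]
width: 88.2
grip_force: 0.0
```

Run:
```python
from h import *
f=grab_frame('side'); save(f,'s3',(200,110,500,310),2.6); Y=cloud(f)
print(observe()['ee_pos'])
m=np.zeros((480,640),bool); 
im=f['img'].astype(int); m=(im[...,0]>120)&(im[...,1]<60)&(Y[...,2]>165)&(Y[...,2]<190)&(Y[...,0]>500)
print(Y[m].mean(0),Y[m].min(0),Y[m].max(0))
```

```text
[ 642.25802802 -118.92557214  250.86568292]
[ 640.98761434 -115.39800917  179.79934458] [ 628.91800801 -134.03496607  166.70382488] [ 656.66174505 -103.0493612   188.51452839]
```

View pics/s3.png

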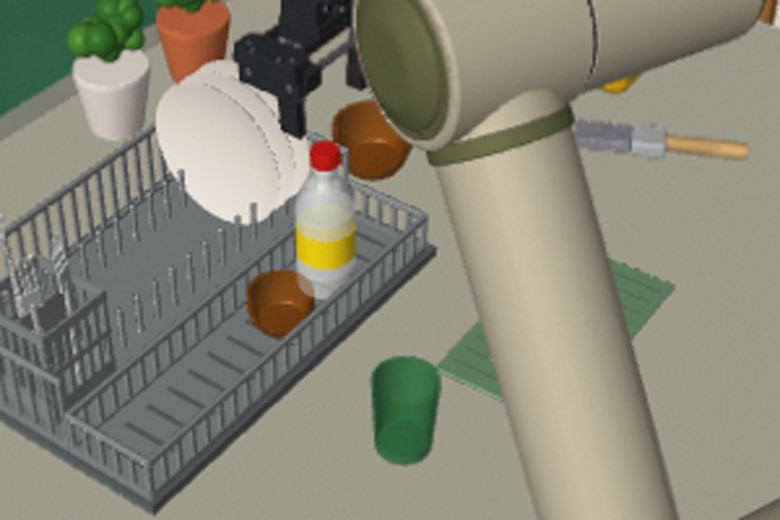

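The bottle stands at (325,230) in the crop with its cap at (325,155), untouched. The gripper is above it. I'll descend to the cap.

Call:
play_rows(targets=[0.6,-0.4,20,0,0,0,0.6,-0.4,45,0,0,0,0.6,-0.4,65,0,0,0,0.6,-0.4,75,0,0,0,0.6,-0.4,77.5,0,0,0,0.6,-0.4,77.5,0,0,0])

```text
clock: 10.48
ee_pos: [643.7, -118.2, 173.6]
ee_rot: [0.0, 1.0, 0.022, 0.001]
ft_force: [0.6, 0.5, -0.0]
width: 88.2
grip_force: 0.0
```

Call:
play_rows(targets=[0,0,0,0,0,0,0,0,0,0,0,0,0,0,0,0,0,0,0,0,0,0,0,0,0,0,0,0,0,0,0,0,0,0,0,0,0,0,0,0,0,0,0,0,0,0,0,0], claw=1)

```text
clock: 11.48
ee_pos: [643.6, -118.1, 172.8]
ee_rot: [0.0, 1.0, 0.022, 0.0]
ft_force: [-0.1, 0.6, 0.2]
width: 26.3
grip_force: 30.0
```

Call:
play_rows(targets=[0,0,-5,0,0,0,0,0,-20,0,0,0,0,0,-40,0,0,0,0,0,-60,0,0,0,0,0,-75,0,0,0,0,0,-80,0,0,0,-8,6,-80,0,0,0,-30,21,-80,0,0,0,-60,43,-80,0,0,0,-92,66,-80,0,0,0,-124,89,-80,0,0,0,-156,112,-80,0,0,0,-186,133,-80,0,0,0,-209,150,-80,0,0,0,-222,159,-80,0,0,0,-226.6,162.1,-80,0,0,0,-226.6,162.1,-80,0,0,0])

```text
clock: 13.6
ee_pos: [424.5, -289.7, 252.7]
ee_rot: [-0.0, 1.0, 0.022, -0.0]
ft_force: [-0.0, 1.1, -0.1]
width: 26.2
grip_force: 30.0
```

Run:
```python
from h import *
f=grab_frame('side'); save(f,'s4',(280,60,600,300),2.4)
f=grab_frame('top');save(f,'t4',(220,180,540,380),2.4)
print(observe())
```

```text
{'clock': 13.7, 'qpos': array([-8.26472655e-01,  2.92697400e-01,  1.53828468e+00,  1.95266718e-04,
        1.31077774e+00,  6.99673452e-01]), 'qd': array([ 2.38674829e-03,  1.06209331e-03, -3.44730301e-04, -1.68669549e-03,
        1.93621392e-05, -2.28970133e-03]), 'effort': array([-3.60623756e-01, -3.95490682e+01, -2.53376555e+01,  5.59128926e-02,
       -4.07924212e-02, -2.50271187e-03]), 'ee_pos': array([ 424.77918526, -289.45968577,  252.7109602 ]), 'ee_rot': array([-1.25081755e-04,  9.99751357e-01,  2.22981520e-02,  1.55693272e-05]), 'ft_force': array([ 0.75807965,  0.50352117, -0.94054948]), 'moment': array([-0.01285485,  0.04393368, -0.00471454]), 'grip_force': 30.000535994768143, 'width': 26.140757007818703}
```

View pics/s4.png

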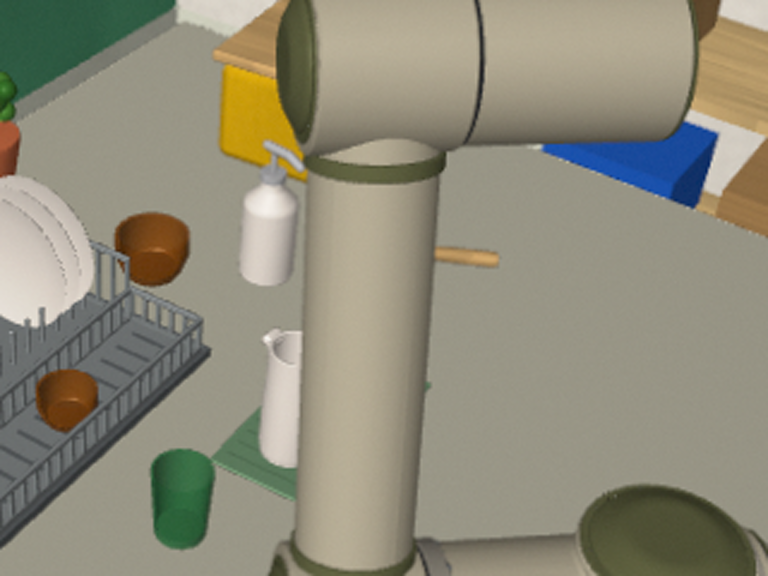

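The jug stands upright on the mat (285,400). The bottle has left the rack and is behind the arm; the gripper still reads 26 mm on the cap. I'll lower it.

Call:
play_rows(targets=[0,0,15,0,0,0,0,0,35,0,0,0,0,0,55,0,0,0,0,0,70,0,0,0,0,0,80,0,0,0,0,0,84,0,0,0,0,0,86,0,0,0,0,0,87.5,0,0,0,0,0,88.5,0,0,0,0,0,88.5,0,0,0])

```text
clock: 14.95
ee_pos: [424.4, -289.9, 164.4]
ee_rot: [0.0, 1.0, 0.022, 0.0]
ft_force: [-0.5, 0.5, -0.4]
width: 26.5
grip_force: 30.0
```

Call:
play_rows(targets=[0,0,0.4,0,0,0,0,0,0.8,0,0,0,0,0,0.8,0,0,0])

```text
clock: 15.32
ee_pos: [424.4, -290.1, 163.7]
ee_rot: [0.0, 1.0, 0.022, 0.0]
ft_force: [-1.2, -1.2, 1.7]
width: 26.0
grip_force: 30.0
```

Call:
play_rows(targets=[0,0,0,0,0,0,0,0,0,0,0,0,0,0,0,0,0,0,0,0,0,0,0,0,0,0,0,0,0,0,0,0,0,0,0,0], claw=0)

```text
clock: 16.08
ee_pos: [424.3, -289.9, 163.5]
ee_rot: [0.0, 1.0, 0.022, -0.0]
ft_force: [0.7, -0.6, -0.4]
width: 84.1
grip_force: 0.0
```

Call:
play_rows(targets=[0,0,-15,0,0,0,0,0,-45,0,0,0,0,0,-75,0,0,0,15,-16,-85,0,0,0,50,-53,-85,0,0,0,90,-96,-85,0,0,0,130,-138,-85,0,0,0,170,-181,-85,0,0,0,205,-218,-85,0,0,0,221,-235,-85,0,0,0,224.3,-238.5,-60,0,0,0,224.3,-238.5,-20,0,0,0,224.3,-238.5,10,0,0,0,224.3,-238.5,10,0,0,0])

```text
clock: 17.82
ee_pos: [637.3, -41.6, 152.6]
ee_rot: [-0.0, 1.0, 0.022, -0.002]
ft_force: [0.1, 0.1, 0.2]
width: 88.2
grip_force: 0.0
```

Run:
```python
from h import *
f=grab_frame('side'); save(f,'s5',(200,110,500,310),2.6);Y=cloud(f)
im=f['img'].astype(int); m=(im[...,0]-im[...,2]>40)&(Y[...,2]>46)&(Y[...,2]<62)&(Y[...,0]>595)&(Y[...,0]<680)&(abs(Y[...,1]+42)<45)
P=Y[m];print(m.sum(),P.min(0),P.max(0))
t=cv2.minEnclosingCircle(P[:,:2].astype(np.float32)); print(t, observe()['ee_pos'])
```

```text
209 [603.11942925 -75.15078893  46.01893995] [672.84688928  -6.25640965  60.97348738]
((641.4844970703125, -39.63488006591797), 38.45048522949219) [638.11463884 -41.83858717 154.43848766]
```

View pics/s5.png

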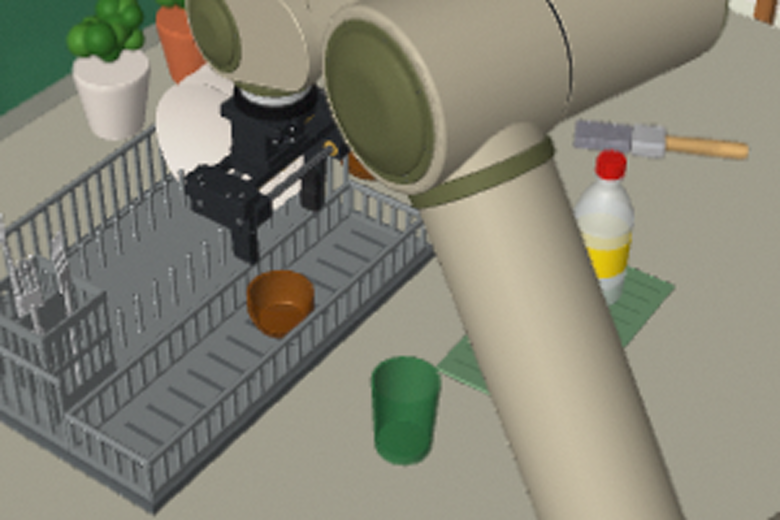

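The bottle stands upright on the mat (605,230) and the bowl (280,300) is free with the gripper above it. Descending.

Call:
play_rows(targets=[0,0,20,0,0,0,0,0,40,0,0,0,0,0,55,0,0,0,0,0,65,0,0,0])

```text
clock: 18.38
ee_pos: [638.4, -42.0, 89.0]
ee_rot: [0.0, 1.0, 0.022, 0.001]
ft_force: [-0.0, 0.4, -0.3]
width: 87.9
grip_force: 0.0
```

Call:
play_rows(targets=[0,0,10,0,0,0,0,0,22,0,0,0,0,0,32,0,0,0,0,0,37,0,0,0,0,0,37,0,0,0])

```text
clock: 19.0
ee_pos: [637.9, -41.8, 51.2]
ee_rot: [-0.0, 1.0, 0.022, -0.0]
ft_force: [-0.2, 0.3, 0.2]
width: 88.1
grip_force: 0.0
```

Run:
```python
from h import *
f=grab_frame('side'); save(f,'s6',(200,110,500,310),2.6)
```

```text
(no output)
```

View pics/s6.png

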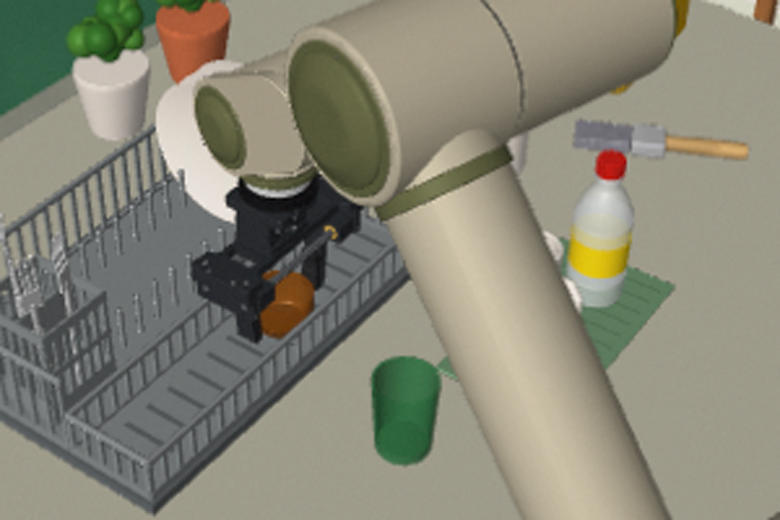

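The fingers straddle the bowl (287,303). The bottle and jug are upright on the mat. Closing.

Call:
play_rows(targets=[0,0,0,0,0,0,0,0,0,0,0,0,0,0,0,0,0,0,0,0,0,0,0,0,0,0,0,0,0,0], claw=1)

```text
clock: 19.68
ee_pos: [638.1, -41.9, 51.8]
ee_rot: [0.0, 1.0, 0.022, 0.0]
ft_force: [-0.2, -1.5, 3.3]
width: 68.0
grip_force: 30.0
```

Call:
play_rows(targets=[0,0,-5,0,0,0,0,0,-20,0,0,0,0,0,-45,0,0,0,0,0,-75,0,0,0,0,0,-100,0,0,0,0,0,-110,0,0,0,-8,-11,-110,0,0,0,-26,-36,-110,0,0,0,-50,-68,-110,0,0,0,-76,-104,-110,0,0,0,-102,-139,-110,0,0,0,-128,-175,-110,0,0,0,-154,-210,-110,0,0,0,-178,-243,-110,0,0,0,-200,-273,-110,0,0,0,-214,-292,-110,0,0,0,-221,-302,-110,0,0,0,-223,-304.5,-110,0,0,0,-223,-304.5,-110,0,0,0])

```text
clock: 22.05
ee_pos: [402.0, 252.3, 161.3]
ee_rot: [0.0, 1.0, 0.022, -0.0]
ft_force: [0.5, -0.1, -1.8]
width: 67.8
grip_force: 30.0
```

Run:
```python
from h import *
f=grab_frame('side'); save(f,'s7',(200,200,440,400),2.8);Y=cloud(f)
im=f['img'].astype(int)
m=(im[...,2]-im[...,0]>35)&(Y[...,2]<30)&(abs(Y[...,0]-402)<100)&(abs(Y[...,1]-253)<100)
P=Y[m];print(m.sum(),P.min(0),P.max(0),observe()['ee_pos'],observe()['width'])
print(cv2.minEnclosingCircle(P[:,:2].astype(np.float32)))
```

```text
3189 [325.96867764 172.28494142  -3.00599194] [492.76015703 329.64507552  22.80111894] [402.15182366 252.17205752 161.37141615] 68.26922857359574
((409.6442565917969, 251.23081970214844), 84.34602355957031)
```

View pics/s7.png

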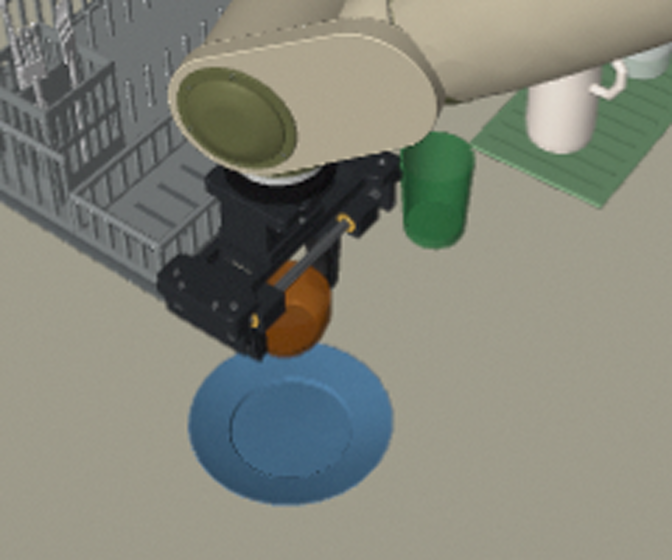

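The bowl is held upright above the plate; the plate centre is at (290,428) in the crop, and the jug stands on the mat. Lowering.

Call:
play_rows(targets=[0,-0.5,20,0,0,0,0,-0.5,45,0,0,0,0,-0.5,70,0,0,0,0,-0.5,92,0,0,0,0,-0.5,107,0,0,0,0,-0.5,113,0,0,0,0,-0.5,116,0,0,0,0,-0.5,117.5,0,0,0,0,-0.5,118.5,0,0,0,0,-0.5,118.5,0,0,0])

```text
clock: 23.35
ee_pos: [401.9, 253.2, 43.2]
ee_rot: [-0.0, 1.0, 0.022, 0.0]
ft_force: [-0.5, 0.4, -0.7]
width: 67.9
grip_force: 30.0
```

Call:
play_rows(targets=[0,0,0.4,0,0,0,0,0,0.8,0,0,0,0,0,0.8,0,0,0])

```text
clock: 23.72
ee_pos: [401.9, 253.2, 42.8]
ee_rot: [-0.0, 1.0, 0.022, 0.0]
ft_force: [-1.4, -1.3, 6.4]
width: 68.0
grip_force: 30.0
```

Contact. Release, then retreat up.

Call:
play_rows(targets=[0,0,0,0,0,0,0,0,0,0,0,0,0,0,0,0,0,0,0,0,0,0,0,0,0,0,0,0,0,0], claw=0)

```text
clock: 24.35
ee_pos: [401.8, 253.1, 42.2]
ee_rot: [0.0, 1.0, 0.022, -0.0]
ft_force: [-0.1, -0.8, -0.7]
width: 88.4
grip_force: 0.0
```

Call:
play_rows(targets=[0,0,-10,0,0,0,0,0,-40,0,0,0,0,0,-90,0,0,0,0,0,-140,0,0,0,0,0,-190,0,0,0,0,0,-207,0,0,0,0,0,-207,0,0,0])

```text
clock: 25.22
ee_pos: [402.0, 253.2, 250.6]
ee_rot: [-0.0, 1.0, 0.022, 0.001]
ft_force: [0.1, 0.2, -0.3]
width: 88.1
grip_force: 0.0
```

Run:
```python
from h import *
from scipy.optimize import least_squares
f=grab_frame('side'); save(f,'s8',(240,130,560,390),2.4);Y=cloud(f); g=grab_frame('top'); X=cloud(g); save(g,'t8')
print(observe()['ee_pos'])
for n,A,i in(('side',Y,f['img']),('top',X,g['img'])):
    im=i.astype(int); d=np.hypot(A[...,0]-402,A[...,1]-253)
    m=(im[...,0]-im[...,2]>35)&(d<50)&(A[...,2]<60); P=A[m]; print(n,'bowl',m.sum(),P.min(0).round(1) if m.sum() else 0,P.max(0).round(1) if m.sum() else 0)
    d=np.hypot(A[...,0]-430,A[...,1]+160); m=(d<40)&(A[...,2]>100)&(A[...,2]<155); P=A[m]
    if m.sum()>10: print('jug',m.sum(),P.min(0),P.max(0),least_squares(lambda c:np.hypot(*(P[:,:2]-c).T)-30,P[:,:2].mean(0),loss='soft_l1').x)
    d=np.hypot(A[...,0]-424,A[...,1]+290); m=(d<40)&(A[...,2]>160)&(A[...,2]<185); P=A[m]; print('cap',m.sum(),P.min(0) if m.sum() else 0,P.max(0) if m.sum() else 0)
```

```text
[401.43138357 252.98302333 248.59251549]
side bowl 791 [369.3 219.3   6.7] [437.2 288.4  51.4]
jug 445 [ 392.0341138  -190.04894681  100.03704471] [ 455.93468143 -125.94951293  147.51792667] [ 429.78776988 -160.87291049]
cap 0 0 0
top bowl 79 [380.2 259.3   5.9] [432.8 278.2  53.1]
jug 310 [ 390.79943825 -187.52121877  100.01752919] [ 468.59382058 -130.74314527  151.82151764] [ 430.76535799 -159.12744604]
cap 137 [ 411.23235384 -302.35179455  160.10760477] [ 438.47528269 -276.76179932  183.03029754]
```

View pics/s8.png

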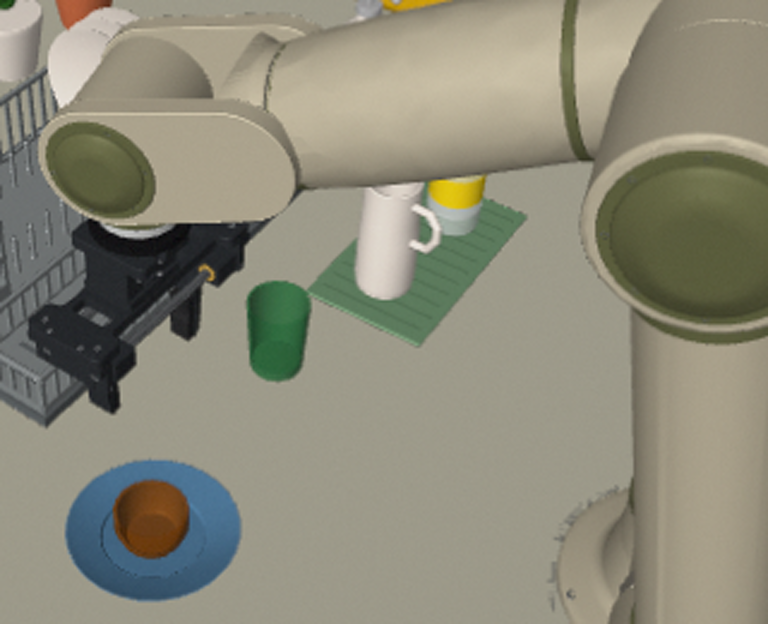

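The bowl sits upright in the middle of the plate (152,518), measured centre about (403,254) against plate (402,253). The jug is on the mat at (430,-160), unmoved. Going back for the jug.

Call:
play_rows(targets=[0,30,0,0,0,0,2,80,0,0,0,0,3,135,0,0,0,0,4,190,0,0,0,0,5,245,0,0,0,0,7,300,0,0,0,0,8,350,0,0,0,0,9,390,0,0,0,0,10,410,20,0,0,0,10,414,50,0,0,0,10,414,85,0,0,0,10,414,115,0,0,0,10,414,129,0,0,0,10,414,134,0,0,0,10,414,134,0,0,0])

```text
clock: 27.2
ee_pos: [430.1, -160.1, 115.6]
ee_rot: [0.0, 1.0, 0.022, 0.0]
ft_force: [0.3, -0.1, 0.4]
width: 87.9
grip_force: 0.0
```

Call:
play_rows(targets=[0,0,0,0,0,0,0,0,0,0,0,0,0,0,0,0,0,0,0,0,0,0,0,0,0,0,0,0,0,0,0,0,0,0,0,0], claw=1)

```text
clock: 27.95
ee_pos: [430.1, -160.2, 115.5]
ee_rot: [0.0, 1.0, 0.022, 0.0]
ft_force: [-0.1, -1.2, 4.6]
width: 60.5
grip_force: 30.0
```

Call:
play_rows(targets=[0,0,-5,0,0,0,0,0,-20,0,0,0,0,0,-42,0,0,0,0,0,-65,0,0,0,0,0,-82,0,0,0,0,0,-89,0,0,0,8,-7,-89,0,0,0,28,-24,-89,0,0,0,56,-49,-89,0,0,0,86,-75,-89,0,0,0,116,-101,-89,0,0,0,146,-127,-89,0,0,0,174,-152,-89,0,0,0,196,-171,-89,0,0,0,209,-182,-89,0,0,0,213.2,-186.4,-89,0,0,0,213.2,-186.4,-89,0,0,0])

```text
clock: 30.08
ee_pos: [634.5, 35.8, 203.3]
ee_rot: [-0.0, 1.0, 0.022, -0.001]
ft_force: [-0.1, -0.8, -4.0]
width: 60.3
grip_force: 30.0
```

Run:
```python
from h import *
from scipy.optimize import least_squares
print(observe()['ee_pos'])
A=np.load('side0.npy'); B=cloud(grab_frame('side'))
# same patch of the jug's outer side, before (z 75..105) vs now, by local height
e=observe()['ee_pos']; off=e[2]-125.2
for n,Q,z0 in(('before',A,0),('now',B,off)):
    m=(np.hypot(Q[...,0]-635,Q[...,1]-35)<38)&(Q[...,2]>76+z0)&(Q[...,2]<100+z0); P=Q[m]
    print(n,m.sum(),least_squares(lambda c:np.hypot(*(P[:,:2]-c).T)-32,P[:,:2].mean(0)+[5,-5],loss='soft_l1').x)
```

```text
[634.47421689  35.84050075 203.34849337]
before 189 [635.13883489  33.85658812]
now 197 [635.06570758  35.02395701]
```

Call:
play_rows(targets=[0,0.5,15,0,0,0,0,0.5,35,0,0,0,0,0.5,52,0,0,0,0,0.5,65,0,0,0,0,0.5,73,0,0,0,0,0.5,76,0,0,0,0,0.5,78,0,0,0,0,0.5,79,0,0,0,0,0.5,79.5,0,0,0,0,0.5,79.5,0,0,0])

```text
clock: 31.38
ee_pos: [634.8, 35.0, 124.9]
ee_rot: [0.0, 1.0, 0.022, 0.0]
ft_force: [0.6, 0.0, -3.8]
width: 60.0
grip_force: 30.0
```

Call:
play_rows(targets=[0,0,0.4,0,0,0,0,0,0.6,0,0,0,0,0,0.6,0,0,0])

```text
clock: 31.75
ee_pos: [635.0, 35.0, 124.6]
ee_rot: [0.0, 1.0, 0.022, 0.0]
ft_force: [0.3, 0.3, 1.0]
width: 59.9
grip_force: 30.0
```

Call:
play_rows(targets=[0,0,0,0,0,0,0,0,0,0,0,0,0,0,0,0,0,0,0,0,0,0,0,0,0,0,0,0,0,0], claw=0)

```text
clock: 32.38
ee_pos: [634.8, 35.0, 124.1]
ee_rot: [-0.0, 1.0, 0.022, 0.0]
ft_force: [-0.0, 0.1, -0.6]
width: 88.2
grip_force: 0.0
```

Call:
play_rows(targets=[0,0,-15,0,0,0,0,0,-50,0,0,0,0,0,-95,0,0,0,0,0,-125,0,0,0,-20,28,-125,0,0,0,-50,70,-125,0,0,0,-82,115,-125,0,0,0,-114,160,-125,0,0,0,-146,205,-125,0,0,0,-178,250,-125,0,0,0,-206,289,-125,0,0,0,-221,310,-125,0,0,0,-224.6,315.3,-110,0,0,0,-224.6,315.3,-90,0,0,0,-224.6,315.3,-65,0,0,0,-224.6,315.3,-45,0,0,0,-224.6,315.3,-39,0,0,0,-224.6,315.3,-39,0,0,0])

```text
clock: 34.62
ee_pos: [424.5, -289.4, 163.2]
ee_rot: [-0.0, 1.0, 0.022, 0.0]
ft_force: [-0.2, -0.1, 0.2]
width: 88.0
grip_force: 0.0
```

Call:
play_rows(targets=[0,0.3,0,0,0,0,0,0.3,0,0,0,0,0,0.3,0,0,0,0,0,0.3,0,0,0,0,0,0.3,0,0,0,0,0,0.3,0,0,0,0,0,0.3,0,0,0,0,0,0.3,0,0,0,0], claw=1)

```text
clock: 35.62
ee_pos: [424.2, -290.1, 163.1]
ee_rot: [0.0, 1.0, 0.022, 0.0]
ft_force: [0.4, 0.4, -0.8]
width: 26.4
grip_force: 30.0
```

Call:
play_rows(targets=[0,0,-5,0,0,0,0,0,-20,0,0,0,0,0,-42,0,0,0,0,0,-65,0,0,0,0,0,-82,0,0,0,0,0,-89,0,0,0,8,-6,-89,0,0,0,30,-21,-89,0,0,0,60,-43,-89,0,0,0,92,-66,-89,0,0,0,124,-89,-89,0,0,0,156,-112,-89,0,0,0,186,-133,-89,0,0,0,209,-150,-89,0,0,0,222,-159,-89,0,0,0,226.6,-162.1,-89,0,0,0,226.6,-162.1,-89,0,0,0])

```text
clock: 37.75
ee_pos: [643.4, -118.0, 251.6]
ee_rot: [-0.0, 1.0, 0.022, -0.0]
ft_force: [-0.6, -0.0, -0.7]
width: 25.9
grip_force: 30.0
```

Run:
```python
from h import *
f=grab_frame('side'); save(f,'s9',(200,80,500,290),2.6); B=cloud(f); A=np.load('side0.npy'); im=f['img'].astype(int)
e=observe()['ee_pos']; print(e)
im0=cv2.imread('pics/side0.png')[:,:,::-1].astype(int)
for n,Q,i,z in(('before',A,im0,0),('now',B,im,e[2]-172.8)):
    m=(i[...,0]>140)&(i[...,2]<90)&(i[...,1]>100)&(np.hypot(Q[...,0]-643,Q[...,1]+118)<40)
    P=Q[m]; print(n,m.sum(),np.median(P,0)-[0,0,z],P[:,2].min()-z,P[:,2].max()-z)
for n,Q in(('before',A),('now',B)):
    from scipy.optimize import least_squares
    m=(np.hypot(Q[...,0]-635,Q[...,1]-35)<38)&(Q[...,2]>76)&(Q[...,2]<100); P=Q[m]
    print('jug',n,m.sum(),least_squares(lambda c:np.hypot(*(P[:,:2]-c).T)-32,P[:,:2].mean(0)+[5,-5],loss='soft_l1').x)
```

```text
[ 643.25017716 -118.36459878  251.80130837]
before 222 [627.8463799  -95.84662984  75.86630257] 54.65941160491113 105.54407885820093
now 250 [627.50841335 -95.12303406  76.49441123] 52.419414877852574 231.7973386821615
jug before 189 [635.13883489  33.85658812]
jug now 198 [635.44119403  34.00647695]
```

View pics/s9.png

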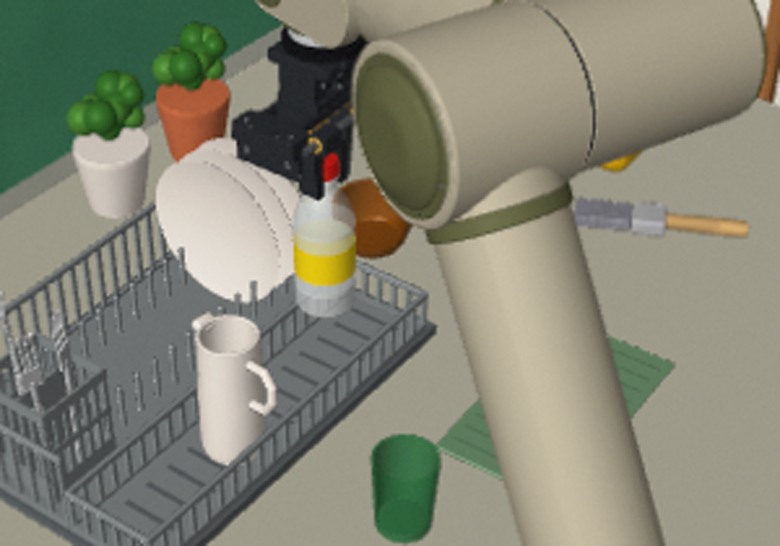

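The jug is back in the rack (230,390), within 0.4 mm of its first pose. The bottle hangs straight over its spot (325,250), its band matching to about 0.8 mm. Lowering.

Call:
play_rows(targets=[0,0.2,15,0,0,0,0,0.2,35,0,0,0,0,0.2,52,0,0,0,0,0.2,65,0,0,0,0,0.2,73,0,0,0,0,0.2,76,0,0,0,0,0.2,78,0,0,0,0,0.2,79,0,0,0,0,0.2,79.5,0,0,0,0,0.2,79.5,0,0,0])

```text
clock: 39.05
ee_pos: [643.6, -118.4, 172.8]
ee_rot: [0.0, 1.0, 0.022, 0.0]
ft_force: [0.0, 0.4, -0.7]
width: 26.2
grip_force: 30.0
```

Call:
play_rows(targets=[0,0,0.3,0,0,0,0,0,0.6,0,0,0,0,0,0.6,0,0,0])

```text
clock: 39.42
ee_pos: [643.6, -118.5, 172.2]
ee_rot: [0.0, 1.0, 0.022, 0.0]
ft_force: [0.3, -0.7, 0.3]
width: 26.1
grip_force: 30.0
```

Call:
play_rows(targets=[0,0,0.3,0,0,0,0,0,0.5,0,0,0,0,0,0.5,0,0,0,0,0,0.5,0,0,0])

```text
clock: 39.92
ee_pos: [643.7, -118.6, 172.0]
ee_rot: [0.0, 1.0, 0.022, 0.0]
ft_force: [-0.4, -0.7, 5.3]
width: 26.0
grip_force: 30.0
```

Call:
play_rows(targets=[0,0,0,0,0,0,0,0,0,0,0,0,0,0,0,0,0,0,0,0,0,0,0,0,0,0,0,0,0,0,0,0,0,0,0,0,0,0,0,0,0,0], claw=0)

```text
clock: 40.8
ee_pos: [643.5, -118.5, 171.6]
ee_rot: [0.0, 1.0, 0.022, 0.0]
ft_force: [-0.3, 0.1, 0.5]
width: 87.9
grip_force: 0.0
```

Call:
play_rows(targets=[0,0,-10,0,0,0,0,0,-40,0,0,0,0,0,-80,0,0,0,-20,0,-100,0,0,0,-70,20,-100,0,0,0,-120,50,-100,0,0,0,-170,80,-100,0,0,0,-210,110,-100,0,0,0,-240,140,-100,0,0,0,-250,160,-100,0,0,0,-250,160,-100,0,0,0,-250,160,-100,0,0,0])

```text
clock: 42.3
ee_pos: [401.2, -288.7, 271.9]
ee_rot: [0.0, 1.0, 0.022, 0.0]
ft_force: [0.5, -0.1, -0.5]
width: 88.3
grip_force: 0.0
```

Run:
```python
from h import *
f=grab_frame('side'); save(f,'s10',(160,120,500,390),2.2); B=cloud(f); A=np.load('side0.npy'); im=f['img'].astype(int)
g=grab_frame('top');save(g,'t10',(90,100,540,370),1.7);T=cloud(g);T0=np.load('top0.npy')
im0=cv2.imread('pics/side0.png')[:,:,::-1].astype(int)
from scipy.optimize import least_squares
for n,Q,i in(('before',A,im0),('now',B,im)):
    h=np.hypot(Q[...,0]-643,Q[...,1]+118)<40
    m=(i[...,0]>140)&(i[...,2]<90)&(i[...,1]>100)&h; print(n,m.sum(),np.median(Q[m],0))
    m=(i[...,0]>120)&(i[...,1]<60)&h; print('cap',m.sum(),np.median(Q[m],0))
    m=(np.hypot(Q[...,0]-635,Q[...,1]-35)<38)&(Q[...,2]>76)&(Q[...,2]<100); P=Q[m]
    print('jug',m.sum(),least_squares(lambda c:np.hypot(*(P[:,:2]-c).T)-32,P[:,:2].mean(0)+[5,-5],loss='soft_l1').x)
for Q in(T0,T):
    m=(np.hypot(Q[...,0]-643,Q[...,1]+118)<35)&(Q[...,2]>175); print('top cap',m.sum(),Q[m].mean(0) if m.sum() else 0)
    m=(np.hypot(Q[...,0]-451,Q[...,1]-5)<40)&(Q[...,2]>70)&(Q[...,2]<95); print('tumbler',m.sum(),Q[m].mean(0) if m.sum() else 0)
    m=(np.hypot(Q[...,0]-635,Q[...,1]-35)<38)&(Q[...,2]>147); print('top jug',m.sum(),Q[m].mean(0) if m.sum() else 0)
```

```text
before 222 [627.8463799  -95.84662984  75.86630257]
cap 104 [ 640.18222009 -114.7243904   181.79537703]
jug 189 [635.13883489  33.85658812]
now 222 [627.4088946  -95.40475479  76.54869211]
cap 106 [ 639.71897519 -113.37736414  182.07170976]
jug 195 [634.70009076  34.21498625]
top cap 114 [ 643.02088903 -118.91900616  183.57254831]
tumbler 135 [451.32398935   4.99070233  83.36193386]
top jug 183 [641.62960284  34.42428066 153.77035069]
top cap 114 [ 643.32381313 -119.04277018  183.77851386]
tumbler 135 [452.04190459   4.60582003  83.50265633]
top jug 188 [641.33604707  34.45733931 153.63239714]
```

View pics/s10.png

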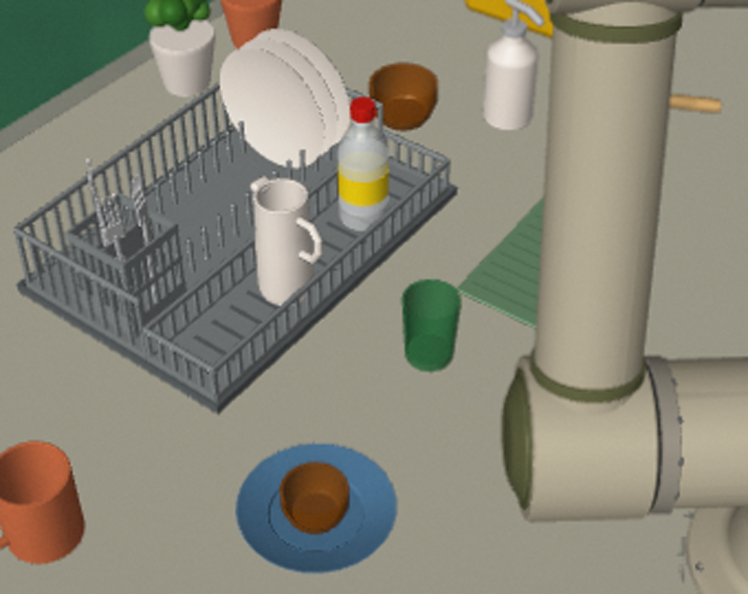

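View pics/t10.png

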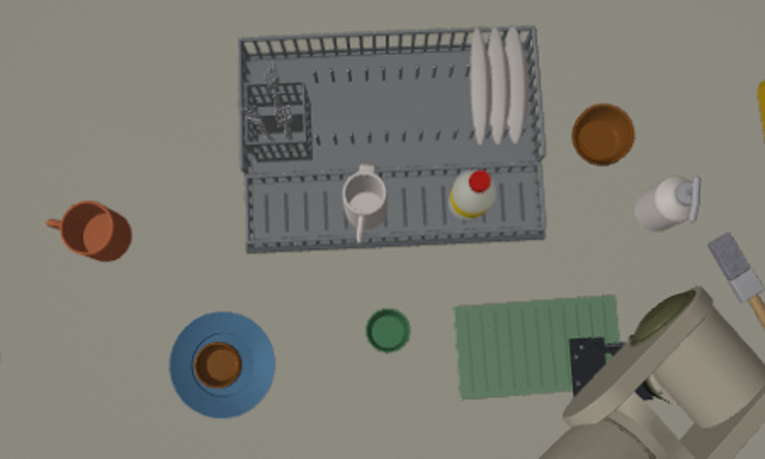

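The bowl is centred on the plate (218,365 in the top crop). The jug (363,200) and bottle (475,190) are back upright, within 0.5 mm of the start in the top view. The tumbler, mug and soap stand where they were, and the arm is clear of everything.

```bash
python3 -c "
from station import hand_in
print(hand_in())"
```

```text
the job is handed in; nothing more can be done
None
```

I handed the job in at about 42 s: the bowl stands upright in the middle of the blue plate, the jug and bottle are upright in the rack within about 1.5 mm of where they first stood, and the tumbler, mug and soap dispenser were left untouched.

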